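# Rack the hole saws by size

## Task

Tidy the four loose blue hole saws onto the grey rack board: stand one upright, teeth down, centred on each yellow pad, in order of diameter, with the smallest on the pad next to the red end block and the largest on the pad next to the black one. Let go of them all, and leave the amber glass jar standing where it is.

Things in the scene. Friction and masses are not known exactly. Their poses are not given: they have to be found in the camera images.
- saw30_c (a point): Centre, half-way up, of the smallest hole saw: blue steel cup 30 mm in diameter standing teeth down, 92 mm tall in all (point 46 mm above its teeth). From below: cup 44 mm high, dark collar 6 mm high and 20 mm across, then a round steel shank 12 mm thick, 42 mm long (4 to 46 mm above this point), by which it is lifted. z up along the shank. Weighs 0.07 to 0.4 kg.
- saw42_c (a point): Centre, half-way up, of the second smallest hole saw: blue steel cup 42 mm in diameter standing teeth down, 92 mm tall in all (point 46 mm above its teeth). From below: cup 44 mm high, dark collar 6 mm high and 20 mm across, then a round steel shank 12 mm thick, 42 mm long (4 to 46 mm above this point), by which it is lifted. z up along the shank. Weighs 0.07 to 0.4 kg.
- saw54_c (a point): Centre, half-way up, of the second largest hole saw: blue steel cup 54 mm in diameter standing teeth down, 92 mm tall in all (point 46 mm above its teeth). From below: cup 44 mm high, dark collar 6 mm high and 20 mm across, then a round steel shank 12 mm thick, 42 mm long (4 to 46 mm above this point), by which it is lifted. z up along the shank. Weighs 0.07 to 0.4 kg.
- saw66_c (a point): Centre, half-way up, of the largest hole saw: blue steel cup 66 mm in diameter standing teeth down, 92 mm tall in all (point 46 mm above its teeth). From below: cup 44 mm high, dark collar 6 mm high and 20 mm across, then a round steel shank 12 mm thick, 42 mm long (4 to 46 mm above this point), by which it is lifted. z up along the shank. Weighs 0.07 to 0.4 kg.
- pad1: Yellow round pad, 74 mm in diameter, 3 mm thick, fixed on the grey rack board; number 1 of the row of four, from the robot's left (+y). Origin at the centre of its underside, on the 12 mm thick board; its top is 3 mm higher, 15 mm above the bench. y axis along the row towards lower numbers; pads 85 mm apart.
- pad2: Yellow round pad, 74 mm in diameter, 3 mm thick, fixed on the grey rack board; number 2 of the row of four, from the robot's left (+y). Origin at the centre of its underside, on the 12 mm thick board; its top is 3 mm higher, 15 mm above the bench. y axis along the row towards lower numbers; pads 85 mm apart.
- pad3: Yellow round pad, 74 mm in diameter, 3 mm thick, fixed on the grey rack board; number 3 of the row of four, from the robot's left (+y). Origin at the centre of its underside, on the 12 mm thick board; its top is 3 mm higher, 15 mm above the bench. y axis along the row towards lower numbers; pads 85 mm apart.
- pad4: Yellow round pad, 74 mm in diameter, 3 mm thick, fixed on the grey rack board; number 4 of the row of four, from the robot's left (+y). Origin at the centre of its underside, on the 12 mm thick board; its top is 3 mm higher, 15 mm above the bench. y axis along the row towards lower numbers; pads 85 mm apart.
- red_end: Red end block fixed on the rack board, 30 mm along the row, 70 mm across, 25 mm high. It stands at one end of the row of pads, beyond pad 1 or beyond pad 4 (62 mm from the centre of the nearest pad); a black block of the same size stands at the other end. Origin at the centre of its underside, on the board.
- jar_c (a point): Centre (half-way up) of a closed amber glass jar with a steel cap, 60 mm in diameter, 80 mm tall, standing loose among the hole saws; not to be disturbed.

How it is judged:
By the outcome, as a careful person would: the job done as asked, in the order asked, and still so for the second after the job is handed in, with the robot touching nothing.
It also fails if it takes over 96 s, if anything falls off the work surface, if the arm or the gripper's body presses on something with over 40 N, if the wrist force passes 120 N, or if a joint passes its speed limit or range.

## Robot

A 6-joint arm with a two-finger parallel gripper is mounted at the origin on the work surface. World frame = base frame: x ahead of the robot, y to its left, z up, the work surface at z = 0. Lengths are in m, angles in degrees, forces in N, time in s.
With the tool pointing down it reaches from about 0.375 to 0.825 m from the base axis. Payload 5.5 kg.
Tool frame: the origin (TCP) lies between the finger pads; the fingertips stand r.tip_extent ahead of it and the grasp point (between the pads) lies 3 mm ahead of it (r.tip_extent is the distance from the TCP to the fingertips, in m); z points along the fingers, y is the direction in which the jaws open and shut (so a half turn about z gives the same grasp; the last joint's range is limited). The gripper opens to 85 mm and grips with 20 to 120 N. Pads are 22 mm wide; open, the fingers measure 114 mm over their backs; the gripper's body (76 mm by 85 mm) begins 54 mm behind the grasp point. The pads swing forward as they close: fully open they stand 13 mm farther back than shut.
Start: joints at [-66.005, 17.962, -2.699, 69.339, 0, 90], TCP at [0.244, -0.548, 0.253] pointing down, gripper open.
Joint ranges: [-152.73, 152.73], [-39.44, 99.34], [-58.76, 71.6], [-118.89, 123.64], [-81.53, 83.1], [-180, 180]. Speed limits (degrees/s): [136.94, 136.94, 172.46, 180, 180, 180].

## Interface

Orientations are given as [roll, pitch, yaw] about the fixed x, y, z axes, in that order (R = Rz(yaw) Ry(pitch) Rx(roll)).
In Python, from rig import r gives the robot as it stands.
- The arm moves only by the tool servo_tool, never from a script. Its argument "plan" is one flat list of numbers, 6 for each row, row after row: the shift along the tool's x, y, z in mm, then the turn, a rotation vector about the tool's x, y, z in degrees. In form: [tx, ty, tz, wx, wy, wz, tx, ty, tz, wx, wy, wz, ...]. A call has 1 to 10 rows; each row shifts and turns the commanded pose from where the row before left it, along the tool's axes as they then stand; what a row does not reach is not made up. A row lasts 1/10 s, in which the tool goes at most 50 mm and 8.59 degrees, less where a joint would pass 70% of its speed; a pose out of reach is approached as far as the arm can. A call is refused whole if a number of a shift passes 50 or a number of a turn 8.59, either way. A call with a gripper value outside its range is refused whole. "grip" is the opening, from 0 (shut) to 1 (fully open), set as the call begins (left out, the last holds). The fingers move at their own pace and stop on an object; "squeeze" is the grip in N (left out, the last holds). Time passes only in rows, so rows that do not move let the fingers close. It gives the time, the measured TCP pose, the force and the opening at its end, in the units of the state.
- r.get_state(): the state, without advancing time (a new reading comes with each control period).
- r.grab_frame(name): name is "scene" or "side" or "wrist"; returns a dict with "img" (420x560x3 uint8, blue, green, red), "K" (3x3 intrinsics, pixels), "origin" and "attitude" of the camera in the world; the wrist camera has in their place "T_tool_cam" (4x4, takes a point from camera to tool coordinates, whose origin is the TCP and whose axes are the flange's). Camera axes: x right, y up, looking along -z (the intrinsics and any distortion apply to the point x, -y, -z); pixel columns grow to the right and rows downward; lengths in m; the calibration is good to about 2 mm. A picture is of the moment at which its call begins: read the wrist's pose just before it. There is no depth.
- r.close_job(): hands the job in, once; it reports no verdict.
The state is a dict: "time": time; "joint_positions": joint angles; "qvel": joint speeds; "joint_efforts": joint torques, N m; "eef_pos": TCP position; "ee_rot": TCP orientation; "contact_force": force on the tool from outside, world axes, zero at the start; "moment": the same for the moment, N m; "gripper_width": opening from 0.0 (shut) to 1.0 (fully open).
Only numpy, scipy, OpenCV 4.12 (cv2) and the standard library are available. Lean on these libraries where they do the work, as an engineer would, in place of code of your own. Each camera call takes 0.05 s, during which the arm holds its last target. There are 200 camera calls.

## Working session

There is one attempt and no reset: what is moved stays moved. The work goes in short steps, Python scripts to look and compute and a tool call to move; the robot and the scene stay as the last step left them, time stands still between calls to the robot, and variables do not carry over. Pictures are saved under pics/ and viewed, about 12 in all and at most 16, crops included, and the job is handed in when it is done.

Besides the shell and the picture viewer there is one more tool, called as name(argument=value, ...) on one line, values as JSON. servo_tool: Moves the arm, as the interface text tells. Its arguments: {"type":"object","properties":{"plan":{"type":"array","items":{"type":"number"}},"grip":{"type":"number"},"squeeze":{"type":"number"}},"required":["plan"]}

```bash
ls; mkdir -p pics
python3 - <<'E'
from rig import r
import cv2,numpy as np
print(r.tip_extent, r.get_state())
for n in("scene","side","wrist"):
    f=r.grab_frame(n); cv2.imwrite(f"pics/{n}0.png",f["img"]); print(n,{k:np.round(v,3).tolist() for k,v in f.items() if k!="img"})
a=cv2.imread("pics/scene0.png");b=cv2.imread("pics/side0.png")
E
```

```text
pics
0.022 {'time': 0.0, 'joint_positions': array([-6.60026976e+01,  1.80035945e+01, -2.75543697e+00,  6.93380289e+01,
       -1.61446036e-03,  9.00003275e+01]), 'qvel': array([-0.0999342 ,  0.05235524,  0.0607696 , -0.08120697, -0.05182127,
       -0.00128713]), 'joint_efforts': array([-2.45382573e-03, -5.39584887e+01,  3.39752519e+01,  1.89106894e-02,
       -9.76606657e-05, -9.59171473e-06]), 'eef_pos': array([ 0.24378936, -0.54765067,  0.25243151]), 'ee_rot': array([-1.79902940e+02,  1.61501284e-03,  2.39969777e+01]), 'contact_force': array([-0.40911386,  0.46043286,  0.02289967]), 'moment': array([ 0.01293433, -0.03227349, -0.0078022 ]), 'gripper_width': 1.0052992162909775}
scene {'K': [[470.407, 0.0, 271.857], [0.0, 470.407, 209.329], [0.0, 0.0, 1.0]], 'origin': [1.181, -0.358, 0.662], 'attitude': [50.325, 1.093, 57.972]}
side {'K': [[417.546, 0.0, 281.407], [0.0, 417.546, 206.725], [0.0, 0.0, 1.0]], 'origin': [0.481, 0.56, 0.734], 'attitude': [41.325, 0.896, -172.544]}
wrist {'K': [[378.576, 0.0, 284.974], [0.0, 378.576, 213.837], [0.0, 0.0, 1.0]], 'T_tool_cam': [[0.001, 0.954, 0.3, 0.078], [1.0, -0.001, 0.0, 0.0], [0.0, 0.3, -0.954, -0.12], [0.0, 0.0, 0.0, 1.0]]}
```

View pics/scene0.png

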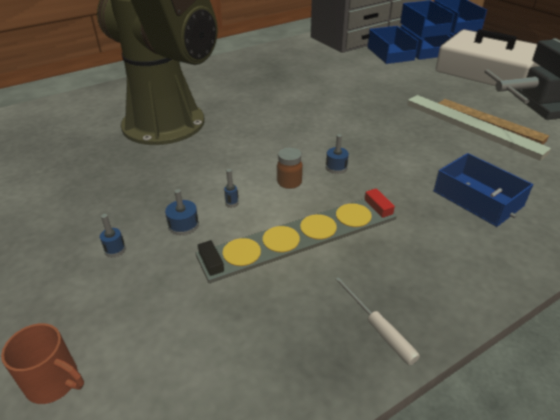

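View pics/side0.png

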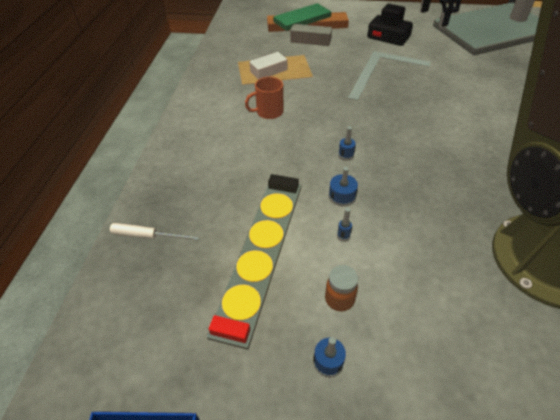

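The scene view shows, from left to right, saw42 (112,240), saw66 (181,215), saw30 (231,193), the jar (289,167) and saw54 (337,158). The side view shows the same five from top to bottom at x≈340. The red block is at the +y end, so pad1 takes 30 and pad4 takes 66.

```bash
cat > h.py <<'E'
import numpy as np,cv2
from scipy.spatial.transform import Rotation as R
def cam(f,state=None):
    if "origin" in f: return np.array(f["origin"]),R.from_euler("xyz",f["attitude"],degrees=True).as_matrix()
    T=np.array(f["T_tool_cam"]);Rt=R.from_euler("xyz",state["ee_rot"],degrees=True).as_matrix()
    return np.array(state["eef_pos"])+Rt@T[:3,3],Rt@T[:3,:3]
def ray(f,uv,state=None):
    o,A=cam(f,state);K=np.array(f["K"])
    d=A@np.array([(uv[0]-K[0,2])/K[0,0],-(uv[1]-K[1,2])/K[1,1],-1]);return o,d/np.linalg.norm(d)
def plane(f,uv,z,s=None):
    o,d=ray(f,uv,s);return o+d*(z-o[2])/d[2]
def tri(r1,r2):
    (o1,d1),(o2,d2)=r1,r2
    t=np.linalg.lstsq(np.c_[d1,-d2],o2-o1,rcond=None)[0]
    a,b=o1+t[0]*d1,o2+t[1]*d2;return (a+b)/2,np.linalg.norm(a-b)
def blobs(img,lo,hi,amin=60):
    m=cv2.inRange(cv2.cvtColor(img,cv2.COLOR_BGR2HSV),lo,hi)
    n,l,s,c=cv2.connectedComponentsWithStats(m)
    return [(c[i],s[i]) for i in range(1,n) if s[i][4]>amin]
BLUE=((100,110,30),(125,255,255));YEL=((20,120,80),(35,255,255));RED=((0,200,90),(5,255,255));AMB=((5,100,40),(15,255,255))
E
python3 - <<'E'
from h import *; from rig import r
fs={n:r.grab_frame(n) for n in("scene","side")}
f=fs["scene"];g=fs["side"]
for nm,c,z in(("Y",YEL,.015),("B",BLUE,.022)):
    P={}
    for n,q in fs.items():
        P[n]=[]
        for ce,s in blobs(q["img"],*c):
            p=plane(q,ce,z)
            if .3<p[0]<.85 and abs(p[1])<.5: P[n].append((ce,s,p))
            
    for ce,s,p in P["scene"]:
        k=min(P["side"],key=lambda t:np.linalg.norm(t[2]-p))
        X,e=tri(ray(f,ce),ray(g,k[0]))
        print(nm,ce.round(1),s[:],p.round(4),k[0].round(1),k[1][:],k[2].round(4),"tri",X.round(4),round(e,4))
print("jar",plane(f,(289,155),.08),plane(g,(343,277),.08))
E
```

```text
Y [353.3 214.8] [336 204  35  23 648] [0.6225 0.1801 0.015 ] [240.9 301.9] [ 222  284   39   37 1112] [0.6196 0.184  0.015 ] tri [0.6201 0.1825 0.0122] 0.0001
Y [318.1 226.4] [300 214  37  25 704] [0.6115 0.0962 0.015 ] [254.1 265.7] [236 250  37  32 931] [0.6087 0.1    0.015 ] tri [0.6091 0.0982 0.0122] 0.0001
Y [280.7 238.6] [263 226  37  26 761] [0.6002 0.0118 0.015 ] [265.8 233.7] [249 220  35  28 772] [0.5978 0.0159 0.015 ] tri [0.598  0.0135 0.0122] 0.0006
Y [241.3 251.6] [223 238  38  28 827] [ 0.5893 -0.0724  0.015 ] [276.1 205.4] [260 193  33  26 656] [ 0.5866 -0.0678  0.015 ] tri [ 0.5868 -0.0709  0.0119] 0.0008
B [337.3 154.2] [328 148  20  11 123] [0.4277 0.2899 0.022 ] [328.7 356.9] [315 339  30  35 647] [0.4477 0.2727 0.022 ] tri [0.4466 0.2766 0.0359] 0.0047
B [482.6 188.2] [ 435  154   98   72 3979] [0.715  0.4719 0.022 ] [141.3 415.8] [ 90 412 108   8 796] [0.7365 0.4037 0.022 ] tri [0.7332 0.4174 0.0574] 0.022
B [180.7 211.3] [166 201  30  20 370] [ 0.4182 -0.1247  0.022 ] [343.1 187.4] [331 175  26  27 426] [ 0.4365 -0.1364  0.022 ] tri [ 0.4355 -0.128   0.0336] 0.0054
B [111.  237.7] [101 229  19  21 147] [ 0.4179 -0.2758  0.022 ] [346.8 146.8] [340 139  15  18 125] [ 0.4319 -0.2835  0.022 ] tri [ 0.4311 -0.276   0.0306] 0.0044
jar [0.43846732 0.13904235 0.08      ] [0.43286169 0.14637866 0.08      ]
```

servo_tool(plan=[0,0,0,0,0,8,0,0,0,0,0,8,0,0,0,0,0,8,20,-42,0,0,0,0,22,-44,0,0,0,0,22,-44,0,0,0,0,22,-44,0,0,0,0,22,-44,0,0,0,0,22,-44,0,0,0,0,22,-44,0,0,0,0], grip=0.5)

```text
time: 1.25
eef_pos: [0.3965, -0.2403, 0.2535]
ee_rot: [180.0, -0.0, -0.0]
contact_force: [0.8, 0.2, 0.1]
gripper_width: 0.5
```

servo_tool(plan=[22,-44,0,0,0,0,22,-44,0,0,0,0,0,0,0,0,0,0,0,0,0,0,0,0])

```text
time: 1.65
eef_pos: [0.4403, -0.1532, 0.2533]
ee_rot: [180.0, 0.0, 0.2]
contact_force: [-0.0, 0.4, 0.3]
gripper_width: 0.498
```

Run:
```python
from h import *; from rig import r
s=r.get_state();f=r.grab_frame("wrist");cv2.imwrite("pics/w1.png",f["img"])
print(s["eef_pos"],s["ee_rot"],r.tip_extent,s["gripper_width"],s["time"])
for c,st in blobs(f["img"],*BLUE): print(c.round(1),st,plane(f,c,.03,s).round(4))
```

```text
[ 0.44028116 -0.15321877  0.25326014] [1.79974085e+02 1.76696243e-02 1.82670684e-01] 0.022 0.49840532602970133 1.65
[260.2 182.7] [ 225  148   70   73 3430] [ 0.4401 -0.1301  0.03  ]
[415.4 186.7] [ 392  166   53   47 1268] [ 0.4369 -0.2745  0.03  ]
[136.5 188.2] [112 173  41  36 545] [ 0.4344 -0.0148  0.03  ]
```

View pics/w1.png

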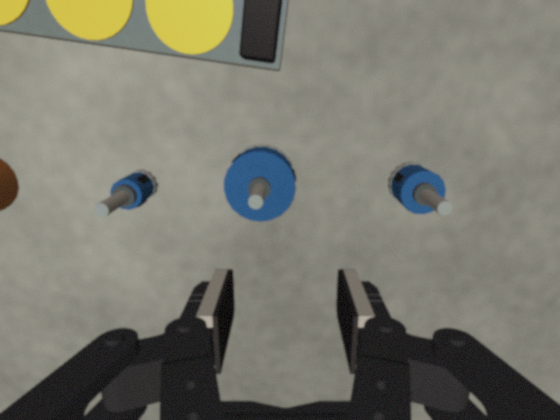

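The wrist view shows the shank tops of saw30 at (102,209), saw66 at (256,202) and saw42 at (446,208). The gripper is open at the bottom and the jar is at the left edge.

Run:
```python
from h import *; from rig import r
s=r.get_state();f=r.grab_frame("wrist");a=r.grab_frame("scene");b=r.grab_frame("side")
hsv=cv2.cvtColor(f["img"],cv2.COLOR_BGR2HSV)
for n,u in(("30",(102,209)),("66",(256,202)),("42",(446,208))):
    # bright top disc in a small window
    x,y=u;g=cv2.cvtColor(f["img"],cv2.COLOR_BGR2GRAY)[y-12:y+13,x-12:x+13]
    m=cv2.inRange(g,int(g.max())-25,255);M=cv2.moments(m,True);c=(x-12+M["m10"]/M["m00"],y-12+M["m01"]/M["m00"])
    print(n,np.round(c,1),M["m00"],plane(f,c,.092,s).round(4),plane(f,u,.092,s).round(4))
for n,u,v in(("30",(229,172),(347,211)),("66",(179,192),(346,169)),("42",(106,216),(349,129)),("54",(338,137),(332,339))):
    X,e=tri(ray(a,u),ray(b,v));print(n,X.round(4),round(e,4))
```

```text
30 [ 99.5 210.9] 449.0 [ 0.4312 -0.0099  0.092 ] [ 0.4327 -0.0121  0.092 ]
66 [253.7 200.9] 153.0 [ 0.4395 -0.13    0.092 ] [ 0.4386 -0.1318  0.092 ]
42 [447.4 209.2] 536.0 [ 0.433  -0.2803  0.092 ] [ 0.434 -0.279  0.092]
30 [ 0.4301 -0.0084  0.0856] 0.0009
66 [ 0.4371 -0.1276  0.0883] 0.0029
42 [ 0.4325 -0.2735  0.0881] 0.0013
54 [0.4475 0.2699 0.0878] 0.0011
```

servo_tool(plan=[-1.5,-22,0,0,0,0,0,0,45,0,0,0,0,0,45,0,0,0,0,0,45,0,0,0,0,0,25,0,0,0,0,0,11,0,0,0,0,0,0,0,0,0,0,0,0,0,0,0])

```text
time: 2.65
eef_pos: [0.4393, -0.133, 0.0834]
ee_rot: [180.0, -0.1, -0.1]
contact_force: [0.3, -0.9, -0.2]
gripper_width: 0.501
```

Run:
```python
from h import *; from rig import r
s=r.get_state();print(s["eef_pos"],s["contact_force"])
f=r.grab_frame("wrist");cv2.imwrite("pics/w2.png",f["img"])
```

```text
[ 0.43931583 -0.133026    0.08342333] [ 0.34928401 -0.92335613 -0.19681982]
```

View pics/w2.png

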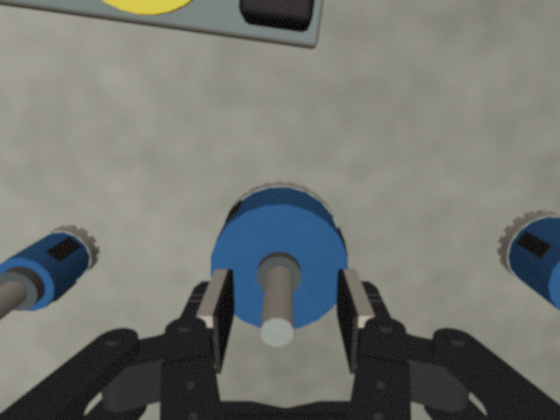

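The fingers straddle the saw66 shank, whose top is at (277,332). Next I close.

servo_tool(plan=[0,0,0,0,0,0,0,0,0,0,0,0,0,0,0,0,0,0,0,0,0,0,0,0,0,0,0,0,0,0,0,0,0,0,0,0], grip=0, squeeze=60)

```text
time: 3.3
eef_pos: [0.4392, -0.1322, 0.083]
ee_rot: [180.0, -0.1, 0.0]
contact_force: [-1.1, 1.5, 6.3]
gripper_width: 0.117
```

Run:
```python
from h import *; from rig import r
import pickle
s=r.get_state();f=r.grab_frame("wrist");print(s["eef_pos"],s["gripper_width"],s["contact_force"],plane(f,(277,332),.092,s))
c,st=max(blobs(f["img"],*BLUE),key=lambda t:t[1][4]);print(c,st,plane(f,c,.042,s))
```

```text
[ 0.43915088 -0.13215269  0.08298279] 0.11702115177673783 [-1.12091387  1.51230071  6.2989162 ] [ 0.43972328 -0.12933176  0.092     ]
[284.7960441 240.4766537] [ 217  189  136  118 9252] [ 0.45357637 -0.13194071  0.042     ]
```

servo_tool(plan=[0,0,-15,0,0,0,0,0,-40,0,0,0,0,0,-45,0,0,0,0,0,-45,0,0,0,0,0,-45,0,0,0,28,-38,0,0,0,0,28,-38,0,0,0,0,28,-38,0,0,0,0,26,-38,0,0,0,0,0,0,0,0,0,0])

```text
time: 4.35
eef_pos: [0.5509, 0.0135, 0.271]
ee_rot: [-179.4, 0.0, 1.2]
contact_force: [1.0, -1.6, -3.9]
gripper_width: 0.118
```

Run:
```python
from h import *; from rig import r
s=r.get_state();f=r.grab_frame("wrist");cv2.imwrite("pics/w3.png",f["img"]);print(s["eef_pos"],s["ee_rot"],s["contact_force"])
for c,st in blobs(f["img"],*YEL): print("Y",c.round(1),st,plane(f,c,.015,s).round(4))
for c,st in blobs(f["img"],*BLUE): print("B",c.round(1),st,plane(f,c,.03,s).round(4))
```

```text
[0.55091985 0.01346001 0.27101998] [-1.79438058e+02  6.28156822e-03  1.16339500e+00] [ 1.01913945 -1.58158577 -3.91806156]
Y [113.9  96.9] [  75   57   79   81 4895] [0.6231 0.1809 0.015 ]
Y [202.3 110.9] [ 164   72   77   79 4741] [0.6121 0.097  0.015 ]
Y [289.4 124.6] [ 252   86   76   78 4609] [0.601  0.0129 0.015 ]
Y [375.1 138. ] [ 338  100   75   77 4510] [ 0.5901 -0.0711  0.015 ]
B [284.3 240.4] [ 217  189  136  118 9245] [0.4865 0.0154 0.03  ]
B [ 43. 265.] [   8  240   67   56 2201] [0.4523 0.2687 0.03  ]
B [547.8 289. ] [530 269  30  46 884] [ 0.4383 -0.2647  0.03  ]
```

View pics/w3.png

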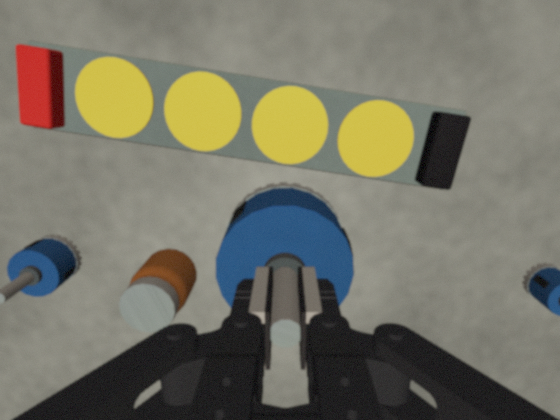

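The red, yellow and black parts are clear: pad4 centre is at (375,138), pad1 at (114,97), the jar at (158,288), and saw66 is held upright.

servo_tool(plan=[19,42,0,0,0,0,19,42,0,0,0,0,0,0,43,0,0,0,0,0,43,0,0,0,0,0,43,0,0,0,0,0,0,0,0,0,0,0,0,0,0,0,0,0,0,0,0,0])

```text
time: 5.2
eef_pos: [0.5894, -0.0728, 0.1453]
ee_rot: [-179.6, -0.2, 0.8]
contact_force: [1.5, 0.3, -4.1]
gripper_width: 0.113
```

Run:
```python
from h import *; from rig import r
s=r.get_state();f=r.grab_frame("wrist");cv2.imwrite("pics/w4.png",f["img"]);print(s["eef_pos"],s["ee_rot"],s["contact_force"])
for c,st in blobs(f["img"],*YEL): print("Y",c.round(1),st,plane(f,c,.015,s).round(4))
```

```text
[ 0.58937215 -0.07275037  0.14526348] [-179.5576442    -0.1987392     0.81472341] [ 1.54263342  0.34054656 -4.12747838]
Y [ 42.5 176.7] [   0  123   94  107 8260] [0.6123 0.0929 0.015 ]
Y [162.3 193.5] [ 109  142  108  105 8816] [0.6019 0.0125 0.015 ]
Y [284.8 180.1] [ 232  161  106   52 2163] [ 0.6126 -0.0712  0.015 ]
```

servo_tool(plan=[0,-1,30,0,0,0,0,0,10,0,0,0,0,0,3,0,0,0,0,0,2,0,0,0,0,0,1,0,0,0,0,0,0,0,0,0])

```text
time: 5.85
eef_pos: [0.5887, -0.0708, 0.0983]
ee_rot: [-179.5, -0.1, 0.9]
contact_force: [-2.7, 1.2, 4.3]
gripper_width: 0.122
```

servo_tool(plan=[0,0,0,0,0,0,0,0,0,0,0,0,0,0,0,0,0,0,0,0,0,0,0,0,0,0,-20,0,0,0,0,0,-45,0,0,0,0,0,-45,0,0,0,0,0,-45,0,0,0], grip=0.45)

```text
time: 6.65
eef_pos: [0.5875, -0.0721, 0.2531]
ee_rot: [-179.5, 0.0, 0.8]
contact_force: [1.1, 0.4, 0.1]
gripper_width: 0.45
```

servo_tool(plan=[-26,34.5,0,0,0,0,-26,34.5,0,0,0,0,-26,34.5,0,0,0,0,-26,34.5,0,0,0,0,-26,34.5,0,0,0,0,-25,34.5,0,0,0,0,0,0,0,0,0,0,0,0,0,0,0,0,0,0,0,0,0,0])

```text
time: 7.55
eef_pos: [0.4364, -0.2809, 0.2499]
ee_rot: [-179.5, -0.0, 0.9]
contact_force: [0.2, 0.6, 0.0]
gripper_width: 0.452
```

Run:
```python
from h import *; from rig import r
s=r.get_state();f=r.grab_frame("wrist");b=r.grab_frame("side")
v=cv2.resize(b["img"][110:390,200:400],(428,600));w=cv2.resize(f["img"],(372,279));o=np.zeros((600,800,3),np.uint8);o[:,:428]=v;o[:279,428:]=w
cv2.imwrite("pics/c5.png",o);cv2.imwrite("pics/w5.png",f["img"]);print(s["eef_pos"],s["ee_rot"],s["gripper_width"])
for c,st in blobs(f["img"],*BLUE): print("B",c.round(1),st,plane(f,c,.03,s).round(4))
```

```text
[ 0.43639282 -0.28088235  0.24986735] [-1.79499609e+02 -1.30827613e-02  8.73354796e-01] 0.4519929607313971
B [32.7 16.5] [   0    0   70   38 2304] [ 0.5716 -0.0713  0.03  ]
B [283.2 181.6] [ 262  162   43   47 1095] [ 0.4381 -0.2771  0.03  ]
B [  9.9 183.5] [  0 170  23  28 421] [ 0.4317 -0.0244  0.03  ]
```

View pics/c5.png

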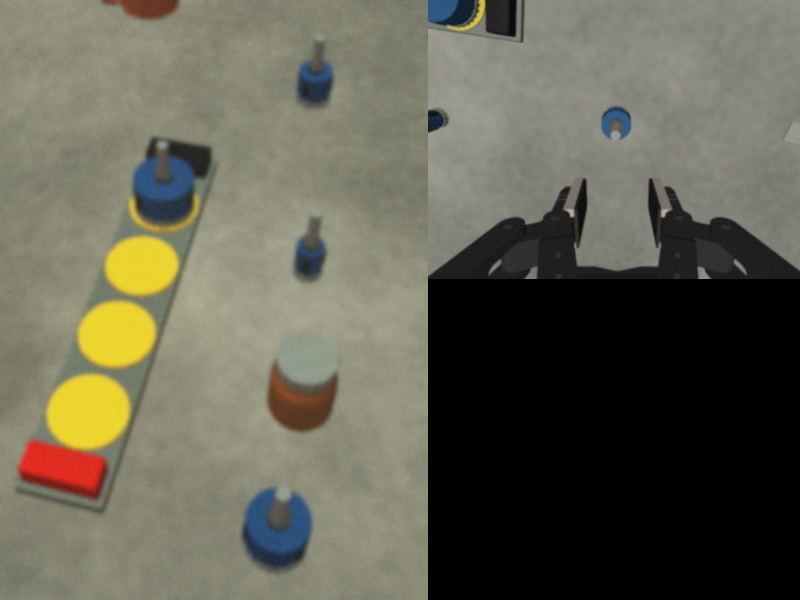

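Saw66 sits on pad4, with an even yellow ring around it. In the wrist view (inset) saw42 is at about full-frame pixel (283,182), shank top about (283,202).

servo_tool(plan=[-1,-3,0,-0.5,0,0.9,0,0,45,0,0,0,0,0,45,0,0,0,0,0,40,0,0,0,0,0,26,0,0,0,0,0,11,0,0,0,0,0,0,0,0,0,0,0,0,0,0,0])

```text
time: 8.45
eef_pos: [0.4359, -0.2786, 0.0841]
ee_rot: [179.9, -0.1, -0.0]
contact_force: [1.5, -0.6, 0.0]
gripper_width: 0.448
```

Run:
```python
from h import *; from rig import r
s=r.get_state();f=r.grab_frame("wrist");cv2.imwrite("pics/w6.png",f["img"][150:420]);print(s["eef_pos"],s["ee_rot"])
for c,st in blobs(f["img"],*BLUE): print("B",c.round(1),st,plane(f,c,.044,s).round(4))
print(plane(f,(285,332),.092,s))
```

```text
[ 0.43587559 -0.27862673  0.08405669] [ 1.79929951e+02 -6.52883535e-02 -2.98543606e-02]
B [281.8 253.4] [ 240  212   84   94 4469] [ 0.4443 -0.2771  0.044 ]
[ 0.43570693 -0.27852731  0.092     ]
```

View pics/w6.png

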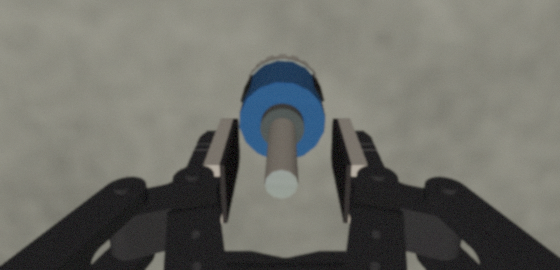

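Saw42's shank, with its top at (281,334), is centred between the pads.

servo_tool(plan=[0,0,0,0,0,0,0,0,0,0,0,0,0,0,0,0,0,0,0,0,0,0,0,0,0,0,0,0,0,0,0,0,-20,0,0,0,0,0,-45,0,0,0,0,0,-45,0,0,0,0,0,-40,0,0,0], grip=0)

```text
time: 9.4
eef_pos: [0.4346, -0.2784, 0.2349]
ee_rot: [180.0, -0.0, -0.1]
contact_force: [1.0, -0.6, -1.0]
gripper_width: 0.116
```

servo_tool(plan=[19.5,-41.8,0,0,0,0,19.5,-41.8,0,0,0,0,19.5,-41.8,0,0,0,0,19.5,-41.8,0,0,0,0,19.5,-41.8,0,0,0,0,19.5,-41.8,0,0,0,0,19.5,-41.8,0,0,0,0,19.5,-41.8,0,0,0,0,19.5,-41.8,0,0,0,0,0,0,0,0,0,0])

```text
time: 10.4
eef_pos: [0.6124, 0.0574, 0.2333]
ee_rot: [-177.8, -0.0, 4.3]
contact_force: [0.1, 0.0, -2.2]
gripper_width: 0.117
```

servo_tool(plan=[0,0,45,0,0,0,0,0,41,0,0,0,0,0,0,0,0,0,0,0,0,0,0,0,0,0,0,0,0,0])

```text
time: 10.9
eef_pos: [0.6118, 0.0564, 0.1504]
ee_rot: [-177.8, -0.1, 4.2]
contact_force: [0.5, 0.3, -1.0]
gripper_width: 0.122
```

Run:
```python
from h import *; from rig import r
s=r.get_state();f=r.grab_frame("wrist");print(s["eef_pos"],s["ee_rot"],s["contact_force"],s["gripper_width"])
for c,st in blobs(f["img"],*YEL): print("Y",c.round(1),st,plane(f,c,.015,s).round(4))
for c,st in blobs(f["img"],*BLUE): print("B",c.round(1),st)
```

```text
[0.6118408  0.05635477 0.15044455] [-1.77784628e+02 -1.47591948e-01  4.20506880e+00] [ 0.50140436  0.25302444 -0.9640428 ] 0.12198532623156137
Y [117.  179.7] [  65  129  105  103 8396] [0.624  0.1808 0.015 ]
Y [229.8 200.3] [ 184  155  103  100 6918] [0.6158 0.101  0.015 ]
Y [357.1 227.2] [ 306  180   98   99 7050] [0.6036 0.0096 0.015 ]
Y [457.4 226.9] [ 414  206  103   85 1084] [ 0.61   -0.0601  0.015 ]
B [283.7 243.1] [ 243  212   83   68 3382]
B [483.7 271.9] [ 425  220  126  110 8526]
B [ 24.  379.1] [   0  346   56   74 2912]
```

servo_tool(plan=[0,0,0,-2.2,0,4.2,0,-20,0,0,0,0,0,-20,0,0,0,0,0,0,0,0,0,0,0,0,0,0,0,0,0,0,0,0,0,0])

```text
time: 11.55
eef_pos: [0.6107, 0.055, 0.1492]
ee_rot: [-177.9, 0.1, 4.1]
contact_force: [0.0, -0.3, -2.0]
gripper_width: 0.116
```

Run:
```python
from h import *; from rig import r
s=r.get_state();f=r.grab_frame("wrist");print(s["eef_pos"],s["ee_rot"],s["contact_force"],s["gripper_width"])
for c,st in blobs(f["img"],*YEL): print("Y",c.round(1),st,plane(f,c,.015,s).round(4))
for c,st in blobs(f["img"],*BLUE): print("B",c.round(1),st)
```

```text
[0.61066388 0.05496842 0.14924555] [-1.77905892e+02  1.28936255e-01  4.14478870e+00] [ 0.02110954 -0.33777506 -2.04949223] 0.11610478311139631
Y [113.3 177.6] [  61  126  106  104 8542] [0.624  0.1808 0.015 ]
Y [228.  198.8] [ 181  152  104  102 7236] [0.6154 0.1003 0.015 ]
Y [355.7 224.8] [ 303  178  100   99 7062] [0.6039 0.0094 0.015 ]
Y [456.  224.4] [ 413  203  103   85 1088] [ 0.6101 -0.06    0.015 ]
B [283.8 243.1] [ 243  212   83   68 3381]
B [482.4 269.7] [ 423  218  126  110 8572]
B [ 21.9 378.8] [   0  344   53   76 2874]
```

Run:
```python
from rig import r
import cv2
s=r.get_state()
for k in s: print(k,s[k])
a=r.grab_frame("scene");cv2.imwrite("pics/s7.png",a["img"])
```

```text
time 11.6
joint_positions [  4.07632724  22.77637288  -9.84012402  57.52643524   2.09372605
 179.94381565]
qvel [-0.23318013  0.17477911 -0.10395766 -0.15478309  0.13277278  0.03134077]
joint_efforts [ 1.37302405e-01 -5.79701507e+01  3.25849557e+01  2.99300649e-02
  1.76439048e-01  1.44260616e-04]
eef_pos [0.61060204 0.05482899 0.14911394]
ee_rot [-1.77906135e+02  1.40879411e-01  4.13247426e+00]
contact_force [-0.00446619  0.40551246 -1.67739622]
moment [-0.08248432 -0.03058858  0.0023    ]
gripper_width 0.11857605399505403
```

View pics/s7.png

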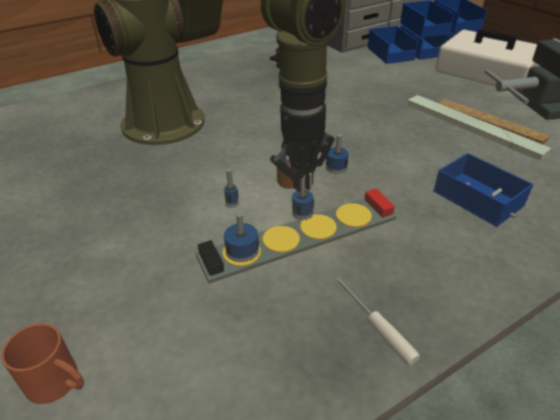

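q6 is at its +180° limit. I'll turn the tool to yaw 90, which brings q6 to about q1+90.

servo_tool(plan=[0,0,0,0,0,-6,0,0,0,-2.1,0,0,0,0,0,0,0,-8.5,0,0,0,0,0,-8.5,0,0,0,0,0,-8.5,0,0,0,0,0,-8.5,0,0,0,0,0,-8.5,0,0,0,0,0,-8.5,0,0,0,0,0,-8.5,0,0,0,0,0,-8.5])

```text
time: 12.65
eef_pos: [0.6105, 0.0546, 0.1489]
ee_rot: [180.0, -0.0, 78.5]
contact_force: [0.1, 0.0, -1.8]
gripper_width: 0.117
```

servo_tool(plan=[0,0,0,0,0,-6,0,0,0,0,0,-6,20,0,0,0,0,0,20,0,0,0,0,0,0,0,0,0,0,0,0,0,0,0,0,0,0,0,0,0,0,0])

```text
time: 13.35
eef_pos: [0.6104, 0.0941, 0.1489]
ee_rot: [179.9, 0.0, 90.1]
contact_force: [-0.4, 0.9, -1.9]
gripper_width: 0.119
```

Run:
```python
from h import *; from rig import r
s=r.get_state();f=r.grab_frame("wrist");cv2.imwrite("pics/w8.png",f["img"]);print(s["eef_pos"],s["ee_rot"],s["joint_positions"],s["gripper_width"])
for c,st in blobs(f["img"],*YEL): print("Y",c.round(1),st,plane(f,c,.015,s).round(4))
for c,st in blobs(f["img"],*BLUE): print("B",c.round(1),st)
```

```text
[0.61044203 0.09412993 0.14891252] [1.79942673e+02 4.24389286e-03 9.00879684e+01] [ 8.77237243e+00  2.30971212e+01 -9.36048220e+00  5.74863677e+01
 -1.28511258e-02  9.86843956e+01] 0.11866823035162569
Y [301.8  74.6] [  244    13   117   124 11271] [0.6221 0.1832 0.015 ]
Y [284.2 190.1] [ 232  153  105   86 5718] [0.6111 0.1083 0.015 ]
Y [230.1 297.3] [222 275  21  45 409] [0.5704 0.0249 0.015 ]
Y [274.5 348.1] [270 344  14   8  68] [ 0.6037 -0.0204  0.015 ]
Y [289.3 381.2] [269 363  33  44 339] [ 0.6156 -0.0523  0.015 ]
B [284.1 243.5] [ 243  212   84   69 3433]
B [ 50.5 343.6] [  14  319   62   56 1423]
B [271.6 392.2] [262 377  25  30 503]
B [290.2 400.4] [288 392   6  16  65]
```

View pics/w8.png

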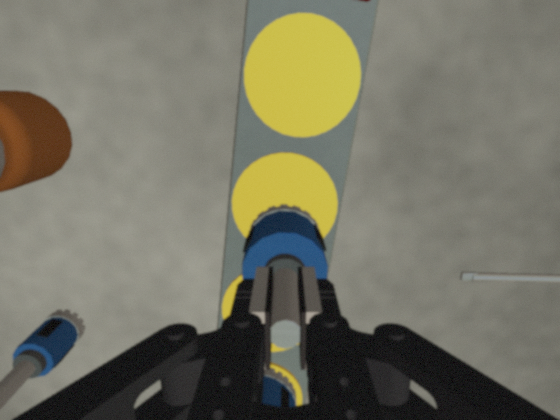

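Held saw42 is over pad2, where the pad blob is at (284,190); pad1 is at (302,75). Combining the yaw-0 and yaw-90 views gives pad2 ≈ (0.611, 0.0967).

servo_tool(plan=[2.5,0.7,30,0,0,0,0,0,13,0,0,0,0,0,4,0,0,0,0,0,2,0,0,0,0,0,1,0,0,0,0,0,0,0,0,0])

```text
time: 14.0
eef_pos: [0.6118, 0.0972, 0.0998]
ee_rot: [179.9, -0.0, 90.1]
contact_force: [0.2, -0.4, -2.1]
gripper_width: 0.123
```

servo_tool(plan=[0,0,0.7,0,0,0,0,0,0,0,0,0])

```text
time: 14.2
eef_pos: [0.6119, 0.0973, 0.0991]
ee_rot: [179.8, -0.0, 90.1]
contact_force: [0.6, -0.0, -0.1]
gripper_width: 0.116
```

servo_tool(plan=[0,0,0,0,0,0,0,0,0,0,0,0,0,0,0,0,0,0,0,0,0,0,0,0,0,0,-20,0,0,0,0,0,-45,0,0,0,0,0,-45,0,0,0,0,0,-40,0,0,0], grip=0.4)

```text
time: 15.0
eef_pos: [0.6111, 0.0972, 0.2505]
ee_rot: [179.9, -0.0, 90.1]
contact_force: [1.5, -0.3, 0.3]
gripper_width: 0.399
```

servo_tool(plan=[-21.6,-36,0,0,0,0,-21.6,-36,0,0,0,0,-21.6,-36,0,0,0,0,-21.6,-36,0,0,0,0,-21.6,-36,0,0,0,0,0,0,0,0,0,0,0,0,0,0,0,0,0,0,0,0,0,0])

```text
time: 15.8
eef_pos: [0.4324, -0.0109, 0.2484]
ee_rot: [179.8, -0.0, 90.1]
contact_force: [-0.2, -0.0, 0.2]
gripper_width: 0.4
```

Run:
```python
from h import *; from rig import r
s=r.get_state();f=r.grab_frame("wrist");cv2.imwrite("pics/w9.png",f["img"]);print(s["eef_pos"],s["ee_rot"],s["joint_positions"])
for c,st in blobs(f["img"],*BLUE): print("B",c.round(1),st,plane(f,c,.044,s).round(4))
for c,st in blobs(f["img"],*YEL): print("Y",c.round(1),st,plane(f,c,.015,s).round(4))
```

```text
[ 0.43241424 -0.01093737  0.24842802] [ 1.79844703e+02 -3.14017497e-02  9.01197284e+01] [-1.47441711e+00 -9.78625005e-02 -2.47402590e+01  6.52032405e+01
  3.57097501e-02  8.84059452e+01]
B [505.7  58.2] [ 474   28   71   56 2246] [0.6098 0.0944 0.044 ]
B [282.3 176.7] [267 164  31  32 375] [ 0.4318 -0.002   0.044 ]
B [450.3 246.7] [ 411  211   83   78 3945] [ 0.5873 -0.0676  0.044 ]
Y [476.5  54.7] [ 446   11   79   91 3082] [0.5998 0.0997 0.015 ]
Y [462.  153.3] [ 423  115   79   78 4865] [0.5994 0.0145 0.015 ]
Y [422.2 228.2] [402 203  69  66 466] [ 0.5705 -0.0598  0.015 ]
```

View pics/w9.png

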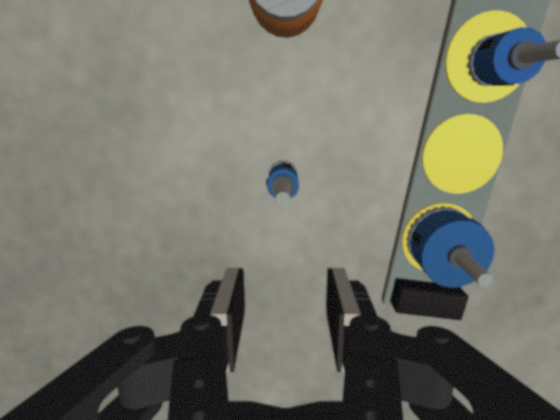

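The wrist view shows saw30's shank top at (283,199) and the jar at the top (285,10). Saw42 stands on pad2 and saw66 on pad4.

servo_tool(plan=[1,-1,0,0,0,0,0,0,45,0,0,0,0,0,45,0,0,0,0,0,40,0,0,0,0,0,24,0,0,0,0,0,10,0,0,0,0,0,0,0,0,0,0,0,0,0,0,0])

```text
time: 16.65
eef_pos: [0.4316, -0.0099, 0.0849]
ee_rot: [179.9, -0.0, 90.1]
contact_force: [-0.5, 0.2, 0.7]
gripper_width: 0.4
```

Run:
```python
from h import *; from rig import r
s=r.get_state();f=r.grab_frame("wrist");cv2.imwrite("pics/w10.png",f["img"][150:420,100:460]);print(s["eef_pos"],s["ee_rot"])
for c,st in blobs(f["img"],*BLUE): print("B",c.round(1),st,plane(f,c,.044,s).round(4))
print(plane(f,(285,332),.092,s))
```

```text
[ 0.43155995 -0.00994784  0.08493738] [ 1.79866845e+02 -1.90288660e-02  9.01361069e+01]
B [282.  245.6] [ 254  218   59   70 1709] [0.4313 0.0011 0.044 ]
B [538.8 352.9] [ 504  302   56  109 3613] [ 0.5612 -0.057   0.044 ]
[ 0.43260205 -0.01155349  0.092     ]
```

View pics/w10.png

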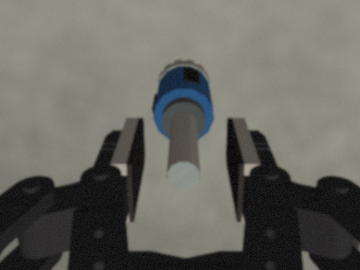

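Shank top at (283,325), centred. I'll close, lift and carry to pad1.

servo_tool(plan=[0,0,0,0,0,0,0,0,0,0,0,0,0,0,0,0,0,0,0,0,0,0,0,0,0,0,0,0,0,0,0,0,-20,0,0,0,0,0,-45,0,0,0,0,0,-45,0,0,0,0,0,-40,0,0,0], grip=0)

```text
time: 17.6
eef_pos: [0.4302, -0.0102, 0.2364]
ee_rot: [179.9, -0.0, 90.1]
contact_force: [1.3, -0.5, -0.8]
gripper_width: 0.119
```

servo_tool(plan=[31.7,31.7,0,0,0,0,31.7,31.7,0,0,0,0,31.7,31.7,0,0,0,0,31.7,31.7,0,0,0,0,31.7,31.7,0,0,0,0,31.7,31.7,0,0,0,0,0,0,40,0,0,0,0,0,45,0,0,0,0,0,0,0,0,0,0,0,0,0,0,0])

```text
time: 18.6
eef_pos: [0.6193, 0.1801, 0.1493]
ee_rot: [-179.9, 0.0, 90.1]
contact_force: [0.8, -1.0, 0.5]
gripper_width: 0.113
```

Run:
```python
from h import *; from rig import r
s=r.get_state();f=r.grab_frame("wrist");print(s["eef_pos"],s["ee_rot"],s["gripper_width"],s["contact_force"])
for c,st in blobs(f["img"],*YEL): print("Y",c.round(1),st,plane(f,c,.015,s).round(4))
for c,st in blobs(f["img"],*BLUE): print("B",c.round(1),st)
```

```text
[0.61932787 0.18010458 0.14931227] [-1.79934957e+02  1.87487900e-02  9.01095343e+01] 0.11252591129147937 [ 0.84847715 -0.96590371  0.48051646]
Y [288.9 195.7] [ 236  155  105   94 6254] [0.623  0.1902 0.015 ]
Y [236.2 293.1] [226 272  30  46 299] [0.5836 0.1141 0.015 ]
Y [291.6 392.2] [281 374  24  35 680] [0.6262 0.0221 0.015 ]
B [23.9 71.6] [   0   22   60   92 4021]
B [283.1 241.1] [ 255  217   59   50 1490]
B [291.  352.6] [271 336  29  38 473]
```

servo_tool(plan=[0.5,2.8,30,0,0,0,0,0,12,0,0,0,0,0,4,0,0,0,0,0,2,0,0,0,0,0,1,0,0,0,0,0,0,0,0,0])

```text
time: 19.25
eef_pos: [0.6236, 0.1811, 0.1014]
ee_rot: [179.9, -0.0, 90.1]
contact_force: [0.9, 0.7, -2.0]
gripper_width: 0.117
```

servo_tool(plan=[0,-1,1.2,0,0,0,0,0,0.5,0,0,0,0,0,0,0,0,0])

```text
time: 19.55
eef_pos: [0.623, 0.1812, 0.1004]
ee_rot: [179.8, -0.1, 90.1]
contact_force: [-1.4, -0.5, 5.2]
gripper_width: 0.119
```

servo_tool(plan=[0,0,0,0,0,0,0,0,0,0,0,0,0,0,0,0,0,0,0,0,0,0,0,0,0,0,-20,0,0,0,0,0,-45,0,0,0,0,0,-45,0,0,0,0,0,-40,0,0,0], grip=0.4)

```text
time: 20.35
eef_pos: [0.6219, 0.1809, 0.2507]
ee_rot: [179.9, -0.0, 90.1]
contact_force: [0.5, 0.6, 0.1]
gripper_width: 0.405
```

servo_tool(plan=[17.6,-34.8,0,0,0,0,17.6,-34.8,0,0,0,0,17.6,-34.8,0,0,0,0,17.6,-34.8,0,0,0,0,17.6,-34.8,0,0,0,0,0,0,0,0,0,0,0,0,0,0,0,0,0,0,0,0,0,0])

```text
time: 21.15
eef_pos: [0.4486, 0.2684, 0.2486]
ee_rot: [179.9, -0.0, 90.1]
contact_force: [-0.3, -0.6, -0.4]
gripper_width: 0.399
```

Run:
```python
from h import *; from rig import r
s=r.get_state();f=r.grab_frame("wrist");cv2.imwrite("pics/w11.png",f["img"]);print(s["eef_pos"],s["ee_rot"],s["joint_positions"])
for c,st in blobs(f["img"],*BLUE): print("B",c.round(1),st,plane(f,c,.044,s).round(4))
```

```text
[0.44861913 0.26842311 0.24860554] [ 1.79882859e+02 -2.09026645e-02  9.00892684e+01] [ 3.09182918e+01  9.68492213e+00 -1.39510453e+01  6.62527311e+01
 -4.20832255e-02  1.20829004e+02]
B [531.9  14.9] [ 506    0   54   34 1624] [0.6407 0.4048 0.044 ]
B [283.9 177.5] [ 255  149   58   61 2176] [0.4493 0.2766 0.044 ]
B [463.8 270.9] [447 256  43  40 714] [0.6194 0.187  0.044 ]
```

View pics/w11.png

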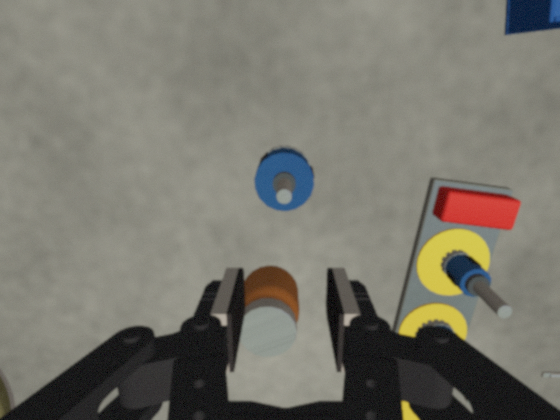

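Saw54's shank top is at (285,196). The jar stands below it, about 130 mm away, and saw30 stands on pad1.

servo_tool(plan=[3.3,0,0,0,0,0,0,0,45,0,0,0,0,0,45,0,0,0,0,0,40,0,0,0,0,0,24,0,0,0,0,0,10,0,0,0,0,0,0,0,0,0,0,0,0,0,0,0])

```text
time: 22.0
eef_pos: [0.449, 0.2723, 0.0855]
ee_rot: [179.9, -0.1, 90.1]
contact_force: [-0.5, -0.4, 0.4]
gripper_width: 0.403
```

Run:
```python
from h import *; from rig import r
s=r.get_state();f=r.grab_frame("wrist");cv2.imwrite("pics/w12.png",f["img"][150:420,100:460]);print(s["eef_pos"],s["ee_rot"])
```

```text
[0.44904169 0.27230365 0.08551522] [ 1.79857035e+02 -6.32568693e-02  9.00880649e+01]
```

View pics/w12.png

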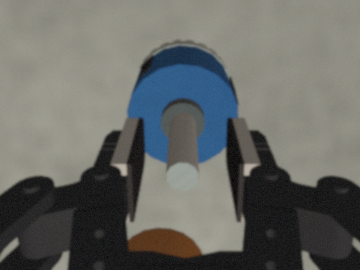

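Shank top at (282,326), centred.

servo_tool(plan=[0,0,0,0,0,0,0,0,0,0,0,0,0,0,0,0,0,0,0,0,0,0,0,0,0,0,0,0,0,0,0,0,-20,0,0,0,0,0,-45,0,0,0,0,0,-45,0,0,0,0,0,-40,0,0,0], grip=0)

```text
time: 22.95
eef_pos: [0.4474, 0.2717, 0.2363]
ee_rot: [179.9, -0.0, 90.1]
contact_force: [-0.1, 0.1, -2.9]
gripper_width: 0.119
```

servo_tool(plan=[-37.2,21.6,0,0,0,0,-37.2,21.6,0,0,0,0,-37.2,21.6,0,0,0,0,-37.2,21.6,0,0,0,0,-37.2,21.6,0,0,0,0,-37.2,21.6,0,0,0,0,-37.2,21.6,0,0,0,0,0,0,0,0,0,0,0,0,0,0,0,0,0,0,0,0,0,0])

```text
time: 23.95
eef_pos: [0.5987, 0.0124, 0.2342]
ee_rot: [-180.0, -0.0, 90.1]
contact_force: [-0.1, 0.3, -2.3]
gripper_width: 0.113
```

Run:
```python
from h import *; from rig import r
s=r.get_state();f=r.grab_frame("wrist");b=r.grab_frame("side");cv2.imwrite("pics/w13.png",np.vstack([f["img"][:,:],])) ;print(s["eef_pos"],s["ee_rot"],s["gripper_width"],s["contact_force"])
for c,st in blobs(f["img"],*YEL): print("Y",c.round(1),st,plane(f,c,.015,s).round(4))
for c,st in blobs(f["img"],*BLUE): print("B",c.round(1),st)
```

```text
[0.5986695  0.01238942 0.2341799 ] [-1.79996497e+02 -4.32665956e-02  9.01398088e+01] 0.11292183233906995 [-0.14296437  0.33939715 -2.29064377]
Y [313.2   9.5] [ 275    0   77   24 1337] [0.6221 0.1549 0.015 ]
Y [296.   81.7] [ 256   38   86   92 3662] [0.6089 0.1001 0.015 ]
Y [285.5 171.6] [ 246  142   80   61 3614] [0.6002 0.0229 0.015 ]
B [302.   86.5] [ 277   60   52   55 1573]
B [285.3 239.1] [ 230  197  110   92 5937]
```

View pics/w13.png

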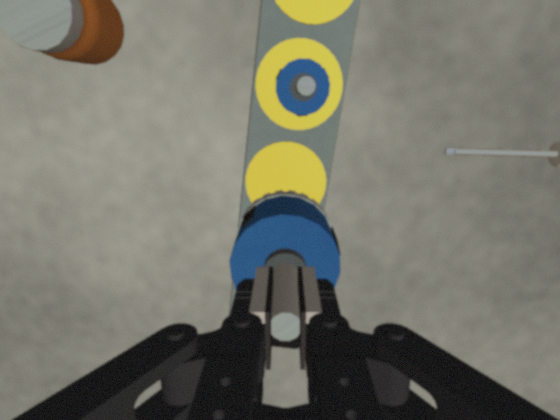

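Saw54 is held over pad3 (286,172), and saw42 is centred on pad2 (302,86).

servo_tool(plan=[0,1,45,0,0,0,0,0,45,0,0,0,0,0,26,0,0,0,0,0,10,0,0,0,0,0,4,0,0,0,0,0,2,0,0,0,0,0,0,0,0,0])

```text
time: 24.75
eef_pos: [0.6018, 0.0121, 0.1042]
ee_rot: [179.8, -0.0, 90.1]
contact_force: [-0.4, -0.1, -1.0]
gripper_width: 0.121
```

servo_tool(plan=[0,-1.5,2,0,0,0,0,0,1,0,0,0,0,0,0.7,0,0,0,0,0,0,0,0,0,0,0,0,0,0,0])

```text
time: 25.25
eef_pos: [0.5998, 0.0118, 0.1008]
ee_rot: [179.8, -0.0, 90.1]
contact_force: [-3.9, 0.4, 8.6]
gripper_width: 0.117
```

servo_tool(plan=[0,0,0,0,0,0,0,0,0,0,0,0,0,0,0,0,0,0,0,0,0,0,0,0,0,0,-20,0,0,0,0,0,-45,0,0,0,0,0,-45,0,0,0,0,0,-45,0,0,0,0,0,-40,0,0,0], grip=0.4)

```text
time: 26.15
eef_pos: [0.599, 0.0118, 0.2963]
ee_rot: [179.9, -0.0, 90.1]
contact_force: [0.9, 0.2, -0.3]
gripper_width: 0.403
```

servo_tool(plan=[0,-40,0,0,0,0,0,-40,0,0,0,0,0,0,-40,0,0,0,0,0,-40,0,0,0,0,0,0,0,0,0,0,0,0,0,0,0,0,0,0,0,0,0])

```text
time: 26.85
eef_pos: [0.5186, 0.0116, 0.3729]
ee_rot: [180.0, -0.0, 90.1]
contact_force: [0.2, 0.9, 0.4]
gripper_width: 0.397
```

Run:
```python
from h import *; from rig import r
s=r.get_state();f=r.grab_frame("wrist");b=r.grab_frame("side");a=r.grab_frame("scene")
o=np.zeros((600,800,3),np.uint8);o[:,:400]=cv2.resize(b["img"][130:370,190:350],(400,600));o[:300,400:]=cv2.resize(f["img"],(400,300));o[300:,400:]=cv2.resize(a["img"][100:295,180:440],(400,300))
cv2.imwrite("pics/c14.png",o);print(s["eef_pos"],s["ee_rot"],s["time"])
np.set_printoptions(suppress=True)
for c,st in blobs(f["img"],*BLUE): print("B",c.round(1),st,plane(f,c,.05,s).round(4))
# yellow pads (incl. covered part) from outer contour
m=cv2.inRange(cv2.cvtColor(f["img"],cv2.COLOR_BGR2HSV),*YEL)
for k in cv2.findContours(m,0,2)[0]:
    if cv2.contourArea(k)>300: print("Y",np.round(cv2.minEnclosingCircle(k),1) if 0 else cv2.minEnclosingCircle(k),plane(f,cv2.minEnclosingCircle(k)[0],.015,s).round(4))
print("jar",[(c.round(),st[4]) for c,st in blobs(b["img"],*AMB)])
```

```text
[0.51864448 0.0115706  0.37294733] [ 1.79988954e+02 -2.15140488e-02  9.01133584e+01] 26.85
B [380.5  10. ] [370   0  30  20 285] [0.6197 0.1737 0.05  ]
B [364.8  88.8] [349  71  37  36 714] [0.6084 0.0952 0.05  ]
B [352.4 162. ] [ 331  141   46   46 1249] [0.5992 0.0134 0.05  ]
B [338.8 225.6] [ 315  200   52   57 1893] [ 0.5869 -0.066   0.05  ]
Y ((348.6099853515625, 156.94602966308594), 29.48149871826172) [0.6004 0.0138 0.015 ]
Y ((361.5, 86.5), 32.59611129760742) [0.6113 0.0983 0.015 ]
Y ((376.1455993652344, 11.817422866821289), 33.33303451538086) [0.6228 0.1786 0.015 ]
jar [(array([20., 16.]), np.int32(1146)), (array([ 72., 103.]), np.int32(25408)), (array([465.,   1.]), np.int32(290)), (array([554.,   3.]), np.int32(94)), (array([342.,  20.]), np.int32(147)), (array([272.,  24.]), np.int32(128)), (array([267.,  97.]), np.int32(1162)), (array([339., 298.]), np.int32(529))]
```

View pics/c14.png

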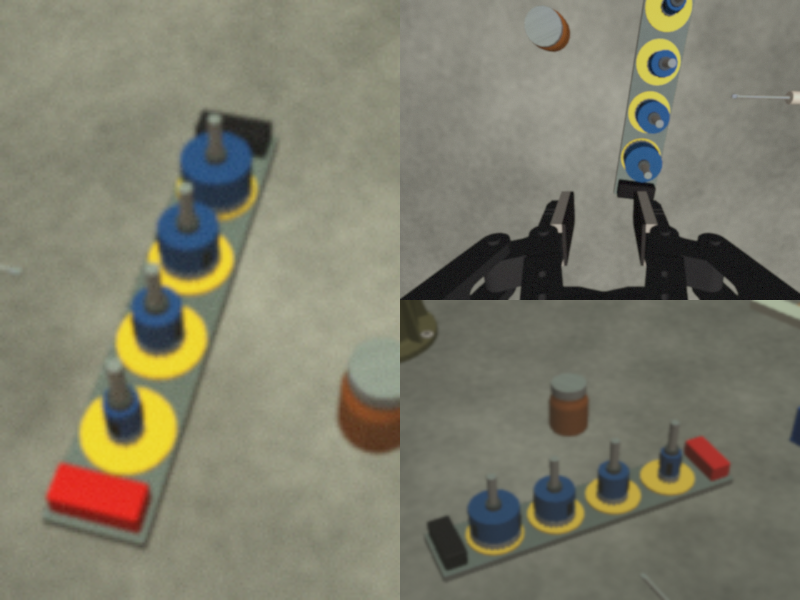

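All four saws stand upright in the right order, centred on the pads within the measuring error. The jar looks unmoved and the arm is clear.

```bash
python3 -c "
from rig import r
print(r.close_job())"
```

```text
the job is handed in; nothing more can be done
None
```

The job is handed in at about 27 s of robot time. The four hole saws stand upright, teeth down, one per pad: 30 mm on pad 1 (next to red), 42 mm on pad 2, 54 mm on pad 3 and 66 mm on pad 4 (next to black).

**Last checks:** the side, scene and wrist views after release show all four upright and in order. From the wrist poses at release I estimate each is within about 2 mm of its pad centre. The jar stands upright where it was (amber patch at pixel (339,298) in the side view; I compared it with the first view by eye only). The gripper is open and clear of everything. The largest contact force I read was about 9 N, taken only at the end of each move.

**What disagreed or went wrong:**
- The scene and side cameras together put the pads about 3 mm low and the saws up to 5 mm off the wrist camera. I went by the wrist camera for positions, averaging views at two tool angles to cancel its mounting bias.
- The last joint hit its 180° range end while carrying the 42 mm saw, and the move stopped about 40 mm short with the tool turned 4° and tilted 2°. I turned the tool to yaw 90° and carried on. The joint read 179.94°, and no contact showed.

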